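# Scan the tag inside the charging cabinet's drop-down door

### The arm

A 7-joint arm with a two-finger parallel gripper is mounted at the origin on the work surface. World frame = base frame: x ahead of the robot, y to its left, z up, the work surface at z = 0. Lengths are in m, angles in rad, forces in N, time in s.
With the tool pointing down it reaches from about 0.35 to 0.9 m from the base axis. Payload 8.1 kg.
Tool frame: the origin (TCP) lies at the very end of the fingers, on their centre line; the grasp point (between the pads) lies 19 mm behind it (arm.tcp_to_grasp is the z of the grasp point in the tool frame, in m); z points along the fingers, y is the line along which they close (so a half turn about z gives the same grasp; the last joint's range is limited). The gripper opens to 92 mm and grips with 3 to 60 N. Pads are 19 mm wide; open, the fingers measure 130 mm over their backs; the gripper's body (75 mm by 190 mm) begins 47 mm behind the grasp point.
Start: joints at [1.203, 0.434, 0.025, 1.573, -0.012, 1.134, -0.075], TCP at [0.164, -0.603, 0.203] pointing down, gripper open.
Joint ranges: [-2.62, 2.62], [-0.44, 2.09], [-1.27, 1.32], [0.08, 2.57], [-1.32, 4.46], [0.12, 2], [-2.74, 2.74]. Speed limits (rad/s): [2.22, 2.22, 3.01, 3.01, 3.14, 3.14, 3.14].

### API

Orientations are given as a rotation vector (axis times angle).
In Python, from cell import readout, vision, sign_off, arm gives the robot as it stands. The module is installed in compiled form; this text tells all that it offers.
- The arm moves only by the shell command python3 -m creep 'ROWS' [FORCE]. ROWS is JSON, a list of rows, each a list of 5 numbers: the shift along the tool's x, y, z in units of 4 cm (1.0 is 4 cm), then the turn about the tool's z in units of 4 degrees (1.0 is 4 degrees), then the opening, from 0 (shut) to 1 (fully open). A call has 1 to 12 rows; each row shifts and turns the commanded pose from where the row before left it, along the tool's axes as they then stand; what a row does not reach is not made up. A row lasts 1/8 s, in which the tool goes at most 62.5 mm and 10.7 degrees, less where a joint would pass 70% of its speed; a pose out of reach is approached as far as the arm can. A call with a number of a shift or a turn outside -1 to 1 is refused whole. A call with a gripper value outside its range is refused whole. The fingers move at their own pace and stop on an object; FORCE is the grip in N (left out, the last holds). Time passes only in rows, so rows that do not move let the fingers close. It gives the time, the measured TCP pose, the force, the opening and the grip force at its end, in the units of the state.
- readout.observe(): the state, without advancing time (a new reading comes with each control period).
- vision.get_image(name): name is "side" or "top"; returns a dict with "pixels" (480x640x3 uint8, blue, green, red), "z_map" (480x640 float32, m along the optical axis (not along the pixel's ray), 0 where there is no reading), "camera_matrix" (3x3 intrinsics, pixels), "position" and "rotation" of the camera in the world. Camera axes: x right, y up, looking along -z (the intrinsics and any distortion apply to the point x, -y, -z); pixel columns grow to the right and rows downward; lengths in m; the calibration is good to about 2 mm. A picture is of the moment at which its call begins.
- sign_off(): hands the job in; it is judged then, once.
The state is a dict: "clock": time; "joints": joint angles; "dq": joint speeds; "joint_efforts": joint torques, N m; "position": TCP position; "ee_rot": TCP orientation; "force": force on the tool from outside, world axes, zero at the start; "ft_torque": the same for the moment, N m; "width": opening from 0.0 (shut) to 1.0 (fully open); "gripper_force": force on a finger pad.
Only numpy, scipy, OpenCV 4.12 (cv2) and the standard library are available. Lean on these libraries where they do the work, as an engineer would, in place of code of your own. Each camera call takes 0.05 s, during which the arm holds its last target. There are 200 camera calls.

### The job

Log the battery cabinet's barcode tag: pull its drop-down door all the way open, then take the scanner and hold it still above the tag on the inside of the door for two seconds, pointing squarely at the tag's middle from about 6 cm, wide nose along the tag's long side, without touching the cabinet or door with it. Set the scanner down again (do not drop it), standing on its nose in the middle of its green mat, and push the door up fully shut. Leave the tray, drill, tape and battery where they are.

Things in the scene. Friction and masses are not known exactly. Their poses are not given: they have to be found in the camera images.
- cabinet: Grey steel charging cabinet, fixed to the bench, 170 deep (x) x 260 wide (y) x 180 mm high, hollow behind its front door. Origin: at bench height (z=0), middle of the front face. Its x points into the cabinet (away from the front), y along the front, z up. It stands at different places and yaws.
- door (a joint): Angle of the cabinet's blue front door, hinged along its bottom edge (rad). 0 = shut (upright), 1.5 = fully open at its stop (lying almost level towards the robot, inside face up). May start slightly ajar. The hinge is stiff (about 0.55 N m friction, door 0.4 kg): the door stays wherever it is left; about 3 to 6 N at the bar moves it.
- door_hinge (a point): Point on the door's hinge axis, middle of the front, 40 mm above the bench. Axes move with the door: z from the hinge along the door towards its bar, y along the hinge (same as the cabinet's y), x the normal of the inside face. The axis is parallel to the cabinet's y. Panel: 236 wide, 12 mm thick (x -12 to 0 mm), from 6 to 140 mm from the hinge.
- door_bar (a point): Middle of the door's pull: a 12 mm round steel bar parallel to the hinge, 175 mm from it along the door's z and at x -6 mm, so 35 mm clear beyond the panel's edge, on two posts 88 mm apart inside. Shut: 215 mm above the bench, 35 mm above the cabinet's top; open: about 46 mm above the bench. It can be pinched from above at any door angle and turns between the fingers.
- label (a point): Centre of the white barcode tag (100 mm along y x 50 mm along z, flat) on the door's inside face, 75 mm from the hinge. Axes as door_hinge: x is the tag's outward normal (up, when the door is open), y its long side.
- scanner: Loose 0.2 kg yellow and black handheld scanner, 126 mm tall, standing nose down on the green mat. Origin: centre of the nose's underside (the scan window, looking along -z); z up along the grip. Nose 50 (x) x 84 (y) x 36 mm high, shoulder 42 x 60 mm up to 49 mm, above that a 34 x 34 mm square grip from 49 to 126 mm (x and y faces). Its yaw varies.
- scanner_aim (a point): Point in the air 60 mm in front of the scan window on the beam axis (scanner -z), where it reads best; put it on the tag's centre. Axes as the scanner's. (While the scanner stands it lies below the bench top.)
- mat: Fixed square rubber mat, green top, 130 x 130 x 4 mm. Origin: centre of its underside, on the bench.
- tray: Bystander: steel tray of red connectors, 110 x 160 x 40 mm, origin at centre of its underside.
- drill: Bystander: blue and black cordless drill standing on its battery, about 200 long x 76 wide x 218 mm high, origin under the centre of its foot.
- tape: Bystander: roll of white tape lying flat, 100 mm diameter, 48 mm high, origin at centre of its underside.
- battery: Bystander: spare drill battery, 110 x 76 x 62 mm, origin at centre of its underside.
There are look-alikes about, which are no part of the job. Of the things that look like the scanner, the larger one is meant. Several things have the shape of the mat; the one meant has the colours described above.

How it is judged:
On the way, in this order (a step that is already met when the one before it is completed fails the run):
1. the door is pulled fully down (over 1.4 rad) (value of joint door above 1.4 rad), for 0.2 s.
2. door still down, scanner still (20 mm/s, 0.15 rad/s) for 1 s, aim point within 15 mm sideways and 30 mm in range of the tag centre, square within 0.22 rad, wide side along the tag within 0.25 rad (value of joint door above 1.35 rad and y of scanner_aim in the frame of label between -0.015 and 0.015 m and z of scanner_aim in the frame of label between -0.015 and 0.015 m and x of scanner_aim in the frame of label between -0.03 and 0.03 m and angle between the z axis of scanner and the x axis of label, either way round below 0.22 rad and angle between the y axis of scanner and the y axis of label, either way round below 0.25 rad and linear speed of scanner below 0.02 m/s and angular speed of scanner below 0.15 rad/s), for 1 s.
At the end, for the whole second after the job is handed in: The door is shut (under 0.04 rad, about 7 mm at the bar) and the scanner stands upright and still on its nose on the mat (within 0.1 rad), its centre within 30 mm of the mat's centre, released (value of joint door below 0.04 rad and angle between scanner's own z axis and vertical below 0.1 rad and horizontal distance between scanner and mat below 0.03 m and z of scanner in the frame of mat below 0.009 m and linear speed of scanner below 0.02 m/s); the robot touches nothing.
It fails at once if the tray, drill, tape or battery is shifted by more than 30 mm (distance of any of tray, drill, tape, battery from where it was at the start of the episode above 0.03 m).
It fails at once if the scanner bumps the cabinet or its door (over 1 N) (contact force between scanner and cabinet above 1 N).
It fails at once if the scanner is let go more than 20 mm above the mat (contact force between scanner and anything else below 0.05 N and z of scanner in the frame of mat above 0.024 m).
It also fails if it takes over 72 s, if anything falls off the work surface, if the arm or the gripper's body presses on something with over 40 N, if the wrist force passes 120 N, or if a joint passes its speed limit or range.

## Working session

There is one attempt and no reset: what is moved stays moved. The work goes in short steps, Python scripts to look and compute and a shell command to move; the robot and the scene stay as the last step left them, time stands still between calls to the robot, and variables do not carry over. Pictures are saved under pics/ and viewed, at most 10 in all, crops included, and the job is handed in when it is done.

```bash
mkdir -p pics
cat > h.py <<'E'
import numpy as np, cv2
from cell import readout, vision, arm
from scipy.spatial.transform import Rotation as R
def cam(n):
    d=vision.get_image(n); d={**d}
    rot=np.array(d["rotation"],float)
    d["R"]=rot if rot.shape==(3,3) else R.from_rotvec(rot).as_matrix()
    return d
def cloud(d):
    K=np.array(d["camera_matrix"]); z=d["z_map"]; v,u=np.mgrid[:480,:640]
    P=np.stack([(u-K[0,2])/K[0,0]*z,-(v-K[1,2])/K[1,1]*z,-z],-1)
    return P@d["R"].T+np.array(d["position"])
E
python3 - <<'E'
from h import *
for n in("top","side"):
    d=cam(n); cv2.imwrite(f"pics/{n}0.png",d["pixels"]); print(n,d["position"],d["rotation"],d["camera_matrix"],[k for k in d])
    np.savez(f"{n}0.npz",**{k:np.array(v) for k,v in d.items()})
print(readout.observe())
E
```

```text
top [0.3619231  0.0356163  1.37812964] [ 0.08275731 -0.0988386  -1.58639097] [[547.84523648   0.         309.01037413]
 [  0.         547.84523648 241.27650088]
 [  0.           0.           1.        ]] ['pixels', 'z_map', 'camera_matrix', 'position', 'rotation', 'R']
side [ 0.88370513 -0.17573915  1.46349469] [0.27423217 0.16922    1.07753236] [[477.64386154   0.         319.21974627]
 [  0.         477.64386154 237.74858588]
 [  0.           0.           1.        ]] ['pixels', 'z_map', 'camera_matrix', 'position', 'rotation', 'R']
{'clock': 0.1, 'joints': array([ 1.20344074,  0.43513903,  0.02496651,  1.57398387, -0.01162495,
        1.13398285, -0.07511056]), 'dq': array([ 0.00081168, -0.00224054, -0.00158624, -0.00232578, -0.00120712,
        0.000397  ,  0.00204555]), 'joint_efforts': array([ 4.08393564e-03, -6.69129038e+01,  9.88217331e-01, -3.15142930e+01,
       -6.06512488e-02,  3.75324301e-02,  9.69383422e-06]), 'position': array([ 0.1633816 , -0.60277558,  0.20214084]), 'ee_rot': array([-3.11279609e+00, -4.14356192e-01,  4.37423304e-04]), 'force': array([-0.58802786, -0.37562686,  0.30832349]), 'ft_torque': array([-0.02956341,  0.06291027,  0.01826569]), 'gripper_force': 0.0, 'width': 0.9998740481966141}
```

View pics/top0.png

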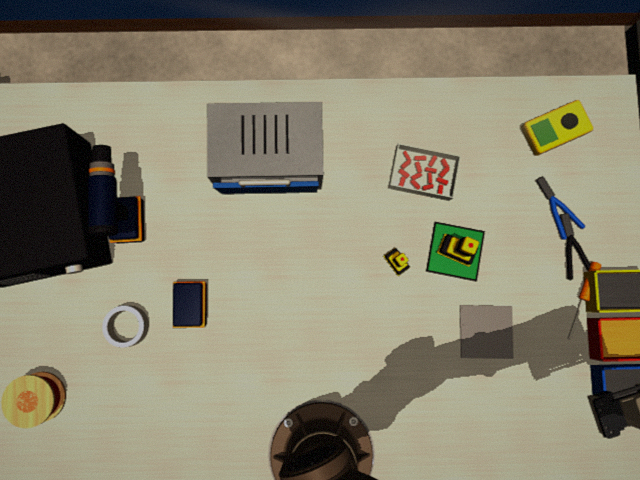

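View pics/side0.png

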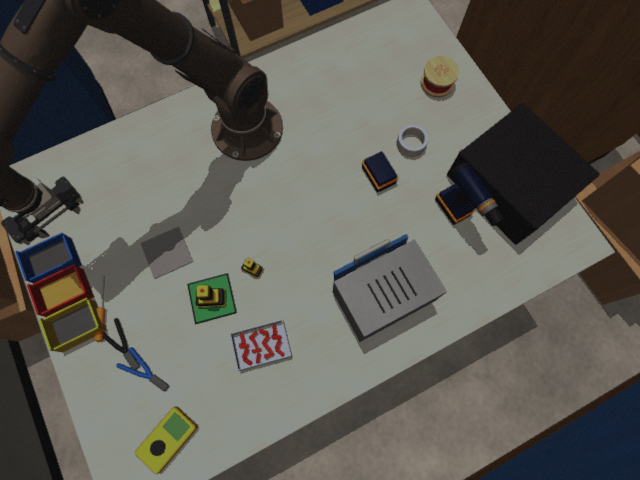

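The top view shows the cabinet at (265,140) with its blue door ajar and the silver bar at (265,183). Scanner candidates are the large one at (460,247) on the green mat and the small one at (397,261); the larger one is meant. Mat candidates are the green one at (455,250) and the grey one at (486,332); green is meant. Next I confirm these in a crop and measure.

Run:
```python
from h import *
C={}
for n in("top","side"):
    d=dict(np.load(n+"0.npz")); P=cloud(d); p=d["pixels"]; hsv=cv2.cvtColor(p,cv2.COLOR_BGR2HSV); z=P[...,2]
    H,S,V=[hsv[...,i].astype(int) for i in range(3)]
    ok=d["z_map"]>0
    box=lambda x0,x1,y0,y1,z0,z1: ok&(P[...,0]>x0)&(P[...,0]<x1)&(P[...,1]>y0)&(P[...,1]<y1)&(z>z0)&(z<z1)
    def rect(m,l):
        q=P[m]
        if len(q)<5: print(n,l,len(q));return
        r=cv2.minAreaRect(q[:,:2].astype(np.float32)); print(n,l,len(q),"med",np.round(np.median(q,0),4),"rect c",np.round(r[0],4),"size",np.round(r[1],4),"ang",round(r[2],1),"z",np.round(np.percentile(q[:,2],[2,98]),3))
    green=box(.2,.6,-.6,-.2,-.01,.02)&(H>45)&(H<80)&(S>120); rect(green,"mat")
    sc=box(.28,.45,-.45,-.24,.015,.2); 
    rect(sc,"scanner all"); rect(box(.28,.45,-.45,-.24,.11,.14),"grip top")
    rect(box(.28,.45,-.45,-.24,.028,.040),"nose top")
    rect(box(.4,.8,-.1,.35,.165,.19),"cab top")
    bar=box(.4,.7,-.1,.35,.195,.24); rect(bar,"bar")
    rect(box(.4,.7,-.1,.35,.03,.16)&(H>95)&(H<125)&(S>120),"door blue")
    rect(box(.4,.7,-.1,.35,.16,.25)&(H>95)&(H<125)&(S>120),"door blue hi")
    rect(box(.4,.7,-.45,-.15,.02,.06),"tray")
    rect(box(.2,.6,.15,.6,.02,.3),"lefties")
t=cv2.imread("pics/top0.png")[195:315,370:530]; s=cv2.imread("pics/side0.png")[220:340,160:320]; c=cv2.imread("pics/top0.png")[90:210,190:350]
cv2.imwrite("pics/crop.png",cv2.resize(np.hstack([t,s]),None,fx=2.5,fy=2.5,interpolation=3))
```

```text
top mat 1442 med [ 0.4736 -0.3379  0.0052] rect c [ 0.4913 -0.3482] size [0.1246 0.1246] ang 77.8 z [-0.001  0.011]
top scanner all 0
top grip top 0
top nose top 0
top cab top 8044 med [0.7186 0.1164 0.1812] rect c [0.7118 0.1165] size [0.1763 0.2594] ang 0.0 z [0.176 0.186]
top bar 283 med [0.6253 0.1213 0.2196] rect c [0.6264 0.1162] size [0.0124 0.11  ] ang 0.2 z [0.205 0.225]
top door blue 512 med [0.6285 0.1712 0.1016] rect c [0.5662 0.2158] size [0.173  0.4112] ang 39.1 z [0.058 0.157]
top door blue hi 467 med [0.6271 0.1156 0.1791] rect c [0.6282 0.1166] size [0.0152 0.234 ] ang 0.3 z [0.161 0.186]
top tray 1374 med [ 0.5217 -0.3054  0.0339] rect c [ 0.5736 -0.2742] size [0.2651 0.227 ] ang 5.7 z [0.02  0.056]
top lefties 7721 med [0.5058 0.4857 0.1175] rect c [0.4349 0.4371] size [0.3303 0.3257] ang 0.0 z [0.027 0.219]
side mat 893 med [ 0.5063 -0.3469  0.0031] rect c [ 0.4886 -0.3497] size [0.1216 0.1215] ang 77.3 z [-0.003  0.01 ]
side scanner all 0
side grip top 0
side nose top 0
side cab top 5556 med [0.7205 0.1137 0.1788] rect c [0.7118 0.1174] size [0.1767 0.2615] ang 0.1 z [0.172 0.184]
side bar 191 med [0.6278 0.1146 0.2168] rect c [0.6268 0.1162] size [0.0138 0.112 ] ang 0.5 z [0.199 0.223]
side door blue 222 med [0.6377 0.1593 0.1461] rect c [0.5612 0.2039] size [0.1488 0.4139] ang 39.1 z [0.055 0.159]
side door blue hi 372 med [0.6336 0.1135 0.1759] rect c [0.6321 0.1146] size [0.2302 0.0132] ang 89.9 z [0.161 0.182]
side tray 799 med [ 0.5181 -0.3129  0.0339] rect c [ 0.5752 -0.2691] size [0.2632 0.2267] ang 7.2 z [0.02  0.055]
side lefties 3672 med [0.5084 0.4668 0.1053] rect c [0.4559 0.4422] size [0.353  0.3032] ang 13.5 z [0.024 0.217]
```

View pics/crop.png

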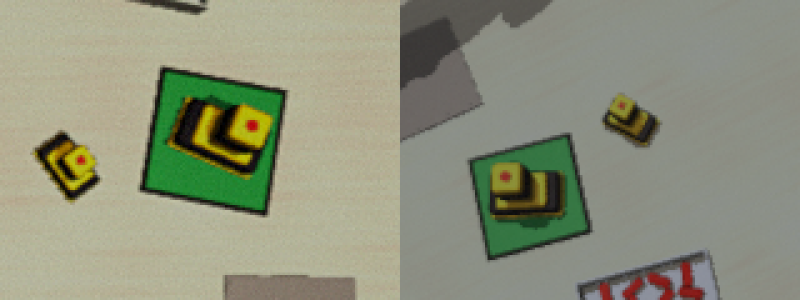

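The crop confirms that the larger scanner stands on the green mat and the small one is loose beside it. Now I measure the scanner.

Run:
```python
from h import *
for n in("top","side"):
    d=dict(np.load(n+"0.npz")); P=cloud(d); z=P[...,2]; ok=d["z_map"]>0
    q0=ok&(np.hypot(P[...,0]-.49,P[...,1]+.349)<.062)
    for l,a,b in(("grip top",.12,.135),("grip",.06,.135),("nose/shoulder",.030,.055),("nose",.03,.043)):
        q=P[q0&(z>a)&(z<b)]
        r=cv2.minAreaRect(q[:,:2].astype(np.float32)); print(n,l,len(q),np.round(np.median(q,0),4),np.round(r[0],4),np.round(r[1],4),round(r[2],1),np.round(q[:,2].max(),3))
    # ray mask of yellow grip-top
    H,S,V=cv2.split(cv2.cvtColor(d["pixels"],cv2.COLOR_BGR2HSV)); red=((H<8)|(H>172))&(S>150)&(V>120)&q0
    v,u=np.nonzero(red); K=d["camera_matrix"]; ray=d["R"]@np.array([(u.mean()-K[0,2])/K[0,0],-(v.mean()-K[1,2])/K[1,1],-1])
    t=(.13-d["position"][2])/ray[2]; print("red dot",len(u),u.mean(),v.mean(),d["position"]+t*ray)
    np.save(n+"ray.npy",np.array([d["position"],ray]))
a,b=np.load("topray.npy"),np.load("sideray.npy"); s=np.linalg.lstsq(np.stack([a[1],-b[1]],1),b[0]-a[0],rcond=None)[0]
print("triang",a[0]+s[0]*a[1],b[0]+s[1]*b[1])
```

```text
top grip top 213 [ 0.4896 -0.3476  0.1299] [ 0.491  -0.3496] [0.0352 0.0341] 65.8 0.135
top grip 363 [ 0.4887 -0.3425  0.1268] [ 0.49  -0.351] [0.0417 0.0362] 64.2 0.135
top nose/shoulder 372 [ 0.4874 -0.3289  0.0415] [ 0.4905 -0.3489] [0.0846 0.0506] 63.0 0.055
top nose 211 [ 0.4851 -0.3252  0.0385] [ 0.4905 -0.3489] [0.0846 0.0506] 63.0 0.043
red dot 13 470.38461538461536 244.6153846153846 [ 0.49238449 -0.34915701  0.13      ]
side grip top 136 [ 0.4918 -0.348   0.1284] [ 0.4919 -0.3478] [0.0331 0.0331] 60.1 0.134
side grip 235 [ 0.498  -0.3458  0.1246] [ 0.4916 -0.3477] [0.0344 0.0355] 63.8 0.134
side nose/shoulder 260 [ 0.5019 -0.3311  0.04  ] [ 0.4907 -0.3484] [0.083  0.0513] 64.7 0.055
side nose 160 [ 0.5029 -0.3291  0.0376] [ 0.4907 -0.3484] [0.083  0.0513] 64.7 0.043
red dot 8 201.5 290.0 [ 0.49007176 -0.34993398  0.13      ]
triang [ 0.4919742  -0.34794692  0.13392527] [ 0.49134064 -0.34937246  0.13429851]
```

```bash
cat >> h.py <<'E'
def go(x,y,z,yaw):
    """print tool-axis units to reach TCP x,y,z with tool-x at world yaw (deg)"""
    s=readout.observe(); M=R.from_rotvec(s["ee_rot"]).as_matrix(); d=M.T@(np.array([x,y,z])-s["position"])/.04
    cy=np.degrees(np.arctan2(M[1,0],M[0,0])); t=-((yaw-cy+180)%360-180)/4
    print("t",round(s["clock"],2),"pos",np.round(s["position"],4),"yaw",round(cy,1),"tilt",np.round(M[:,2],3),"F",np.round(s["force"],1),"w",round(s["width"],3),"g",round(s["gripper_force"],1)); print("delta units",np.round(d,2),"turn units",round(t,2))
E
python3 - <<'E'
from h import *
for n in("top","side"):
    d=dict(np.load(n+"0.npz")); P=cloud(d); z=P[...,2]; ok=d["z_map"]>0
    H,S,V=cv2.split(cv2.cvtColor(d["pixels"],cv2.COLOR_BGR2HSV))
    m=ok&(z>.165)&(z<.195)&(P[...,0]>.5)&(P[...,1]>-.05)&(P[...,1]<.3)
    for l,mm in(("grey",m&(S<60)&(V>60)),("blue",m&(S>120)&(H>95)&(H<125))):
        v,u=np.nonzero(mm)
        # cast onto z=.18 plane
        K=d["camera_matrix"]; ray=np.stack([(u-K[0,2])/K[0,0],-(v-K[1,2])/K[1,1],-np.ones(len(u))],1)@d["R"].T
        q=d["position"]+ray*((.18-d["position"][2])/ray[:,2])[:,None]
        c=q[abs(q[:,1]-.116)<.1]; 
        lo=[]; hi=[]
        for y in np.arange(.03,.21,.03):
            k=c[abs(c[:,1]-y)<.004,0]; lo.append(np.percentile(k,2) if len(k) else np.nan); hi.append(np.percentile(k,98) if len(k) else np.nan)
        print(n,l,"y",np.round(np.percentile(q[:,1],[1,99]),3),"lo",np.round(lo,3),"hi",np.round(hi,3))
go(.627,.116,.30,90)
E
```

```text
top grey y [-0.011  0.243] lo [0.654 0.653 0.653 0.653 0.654 0.653] hi [0.816 0.816 0.815 0.816 0.815 0.816]
top blue y [0.002 0.231] lo [0.625 0.623 0.623 0.624 0.624 0.623] hi [0.634 0.634 0.628 0.628 0.627 0.634]
side grey y [-0.012  0.244] lo [0.653 0.653 0.653 0.653 0.653 0.654] hi [0.816 0.816 0.817 0.817 0.816 0.816]
side blue y [0.    0.227] lo [0.627 0.627 0.628 0.628 0.627 0.628] hi [0.639 0.64  0.639 0.638 0.638 0.638]
t 0.1 pos [ 0.1634 -0.6028  0.2021] yaw 15.2 tilt [-0.     0.001 -1.   ] F [-0.6 -0.4  0.3] w 1.0 g 0.0
delta units [ 15.89 -14.32  -2.43] turn units -18.71
```

```bash
python3 -m creep '[[0,0,-0.6,-1,1],[0,0,-0.6,-1,1],[0,0,-0.6,-1,1],[0,0,-0.6,-1,1],[0,0,0,-1,1],[0,0,0,-1,1],[0,0,0,-1,1],[0,0,0,-1,1],[0,0,0,-1,1],[0,0,0,-1,1],[0,0,0,-1,1],[0,0,0,-1,1]]' 
python3 -m creep '[[0,0,0,-1,1],[0,0,0,-1,1],[0,0,0,-1,1],[0,0,0,-1,1],[0,0,0,-1,1],[0,0,0,-1,1],[0,0,0,-0.7,1],[0,0,0,0,1]]'
python3 -c "
from h import *
go(.627,.116,.30,90)"
```

```text
clock: 1.6
position: [0.1634, -0.603, 0.2983]
ee_rot: [-2.674, -1.648, -0.0]
force: [-0.8, 0.2, 0.3]
width: 0.999
gripper_force: 0.0
clock: 2.6
position: [0.1634, -0.6031, 0.2984]
ee_rot: [-2.222, -2.22, -0.001]
force: [1.3, 0.1, -0.1]
width: 1.002
gripper_force: 0.0
t 2.6 pos [ 0.1634 -0.6031  0.2984] yaw 89.9 tilt [-0.     0.001 -1.   ] F [ 1.3  0.1 -0.1] w 1.002 g 0.0
delta units [17.99 11.57 -0.03] turn units -0.01
```

```bash
python3 -m creep '[[1,0.64,0,0,1],[1,0.64,0,0,1],[1,0.64,0,0,1],[1,0.64,0,0,1],[1,0.64,0,0,1],[1,0.64,0,0,1],[1,0.64,0,0,1],[1,0.64,0,0,1],[1,0.64,0,0,1],[1,0.64,0,0,1],[1,0.64,0,0,1],[1,0.64,0,0,0.6]]' 
python3 -m creep '[[1,0.64,0,0,0.6],[1,0.64,0,0,0.6],[1,0.64,0,0,0.6],[1,0.64,0,0,0.6],[1,0.64,0,0,0.6],[0.5,0.3,0,0,0.6],[0,0,0,0,0.6]]'
python3 -c "
from h import *
go(.627,.116,.197,90)"
```

```text
clock: 4.1
position: [0.4716, -0.1222, 0.2989]
ee_rot: [2.224, 2.219, -0.0]
force: [1.0, -0.2, 0.7]
width: 0.931
gripper_force: 0.0
clock: 4.97
position: [0.6112, 0.0987, 0.2981]
ee_rot: [-2.219, -2.222, 0.0]
force: [-0.8, -1.0, 0.0]
width: 0.6
gripper_force: 0.0
t 4.97 pos [0.6112 0.0987 0.2981] yaw 90.1 tilt [-0.001  0.001 -1.   ] F [-0.8 -1.   0. ] w 0.6 g 0.0
delta units [0.43 0.4  2.53] turn units 0.02
```

Now down over the bar and close.

```bash
python3 -m creep '[[0.43,0.4,0,0,0.6],[0,0,0.8,0,0.6],[0,0,0.8,0,0.6],[0,0,0.93,0,0.6],[0,0,0,0,0.4],[0,0,0,0,0],[0,0,0,0,0],[0,0,0,0,0],[0,0,0,0,0]]' 30
python3 -c "
from h import *
go(.627,.116,.197,90)"
```

```text
clock: 6.1
position: [0.6274, 0.1138, 0.1982]
ee_rot: [2.222, 2.22, 0.001]
force: [0.8, -1.2, 0.3]
width: 0.107
gripper_force: 0.0
t 6.1 pos [0.6274 0.1138 0.1982] yaw 90.0 tilt [ 0.001  0.    -1.   ] F [ 0.8 -1.2  0.3] w 0.107 g 0.0
delta units [ 0.06 -0.01  0.03] turn units -0.01
```

```bash
python3 -m creep '[[0,0,0,0,0],[0,0,0,0,0]]' 30
python3 - <<'E'
from h import *
d=cam("side"); cv2.imwrite("pics/bar.png",cv2.resize(d["pixels"][170:350,280:480],None,fx=3,fy=3))
E
```

```text
clock: 6.35
position: [0.6271, 0.1137, 0.1976]
ee_rot: [-2.222, -2.221, 0.0]
force: [0.3, -0.2, -0.3]
width: 0.004
gripper_force: 0.0
```

View pics/bar.png

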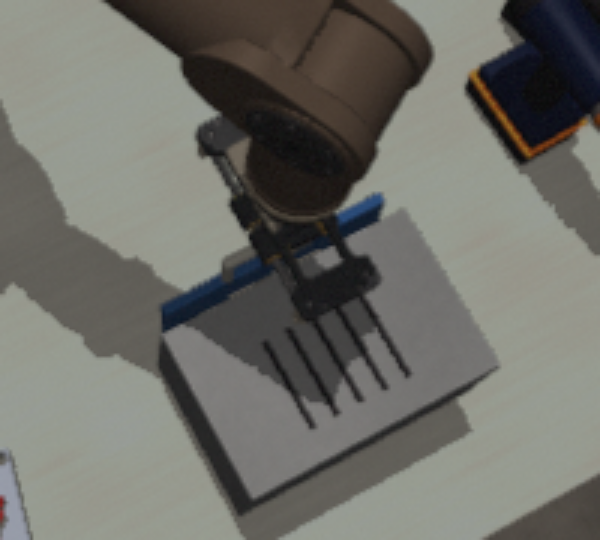

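The fingers shut at width 0.004 without catching the bar; in the crop its left end shows at about (240,265). I'll check the geometry of the fingers and the bar.

Run:
```python
from h import *
I=[]
for n in("top","side"):
    d=cam(n); P=cloud(d); z=P[...,2]; H,S,V=cv2.split(cv2.cvtColor(d["pixels"],cv2.COLOR_BGR2HSV))
    b=(P[...,1]>0)&(P[...,1]<.25)&(P[...,0]>.52)&(P[...,0]<.75)
    for a in np.arange(.19,.26,.01):
        q=P[b&(z>a)&(z<a+.01)]
        if len(q)>3: print(n,round(a,2),len(q),np.round(np.percentile(q,[3,50,97],axis=0)[:,:2],3).tolist())
    v,u=np.nonzero(b&(z>.15)&(z<.25)); cv,cu=int(v.mean()),int(u.mean()); print(cu,cv)
    I.append(cv2.resize(d["pixels"][max(cv-35,0):cv+35,cu-45:cu+45][:70,:90],(400,311),interpolation=3))
cv2.imwrite("pics/two.png",np.hstack(I))
```

```text
244 160
side 0.19 5 [[0.629, 0.061], [0.633, 0.065], [0.634, 0.068]]
side 0.2 6 [[0.621, 0.062], [0.632, 0.065], [0.633, 0.079]]
side 0.21 42 [[0.621, 0.062], [0.628, 0.08], [0.632, 0.093]]
side 0.22 9 [[0.624, 0.067], [0.628, 0.075], [0.63, 0.083]]
381 273
```

View pics/two.png

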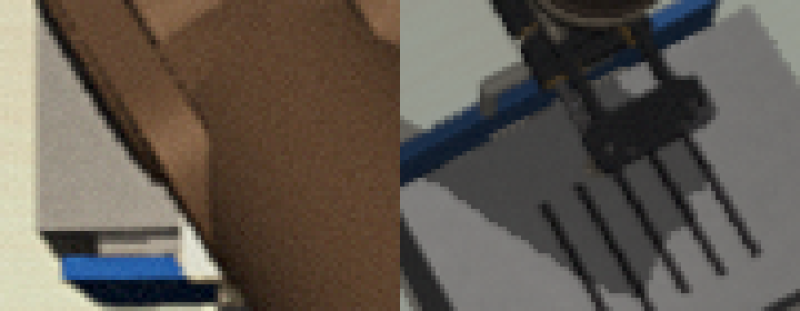

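```bash
python3 -m creep '[[0,-0.25,0,0,0],[0,-0.25,0,0,0],[0,0,0,0,0]]' 30
python3 - <<'E'
from h import *
go(.627,.116,.197,90)
d=cam("side"); P=cloud(d); z=P[...,2]
b=(P[...,1]>0)&(P[...,1]<.25)&(P[...,0]>.5)&(P[...,0]<.75)
q=P[b&(z>.195)&(z<.24)]; print(len(q),np.round(np.percentile(q,[3,50,97],axis=0),3).tolist())
K=d["camera_matrix"]
def pj(p): c=d["R"].T@(np.array(p)-d["position"]); return (K[0,2]-K[0,0]*c[0]/c[2],K[1,2]+K[1,1]*c[1]/c[2])
I=cv2.resize(d["pixels"][200:300,340:440],None,fx=5,fy=5,interpolation=3)
for p,c in(((.607,.114,.198),(0,0,255)),((.607,.114,.217),(0,255,0)),((.607,.114,.264),(255,0,255)),((.627,.061,.215),(255,255,0)),((.627,.171,.215),(255,255,0))):
    u,v=pj(p); cv2.circle(I,(int((u-340)*5),int((v-200)*5)),4,c,-1)
cv2.imwrite("pics/proj.png",I)
E
```

```text
clock: 6.88
position: [0.6062, 0.1139, 0.1979]
ee_rot: [2.221, 2.221, -0.0]
force: [0.1, -0.0, 0.8]
width: 0.006
gripper_force: 0.0
t 6.88 pos [0.6062 0.1139 0.1979] yaw 90.0 tilt [-0. -0. -1.] F [ 0.1 -0.   0.8] w 0.006 g 0.0
delta units [0.05 0.52 0.02] turn units 0.0
123 [[0.622, 0.062, 0.201], [0.628, 0.096, 0.216], [0.633, 0.159, 0.221]]
```

View pics/proj.png

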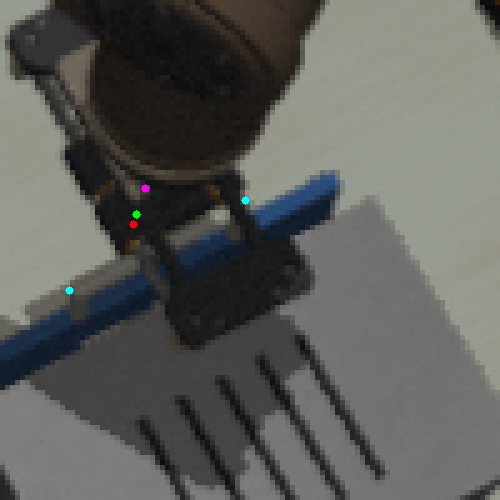

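The bar did not move and no force showed, so the fingers closed above or beside it. I'll reopen, return, go 10 mm lower and close again.

```bash
python3 -m creep '[[0,0,-1,0,0.6],[0,0.52,0,0,0.6],[0,0,0,0,0.6],[0,0,0,0,0.6],[0,0,1,0,0.6],[0,0,0.25,0,0.6],[0,0,0,0,0.6]]' 30
python3 -m creep '[[0,0,0,0,0],[0,0,0,0,0],[0,0,0,0,0]]'
python3 -m creep '[[0,0,0,0,0],[0,0,0,0,0],[0,0,0,0,0]]'
python3 -m creep '[[0,0,0,0,0],[0,0,0,0,0]]'
```

```text
clock: 7.8
position: [0.6273, 0.1136, 0.1873]
ee_rot: [-2.221, -2.22, 0.002]
force: [-0.4, -0.1, 0.4]
width: 0.593
gripper_force: 0.0
clock: 8.18
position: [0.6282, 0.1139, 0.1883]
ee_rot: [2.222, 2.22, 0.001]
force: [-0.7, 0.0, 0.3]
width: 0.321
gripper_force: 0.0
clock: 8.55
position: [0.6274, 0.1138, 0.1877]
ee_rot: [-2.222, -2.221, 0.001]
force: [-3.4, -0.2, 3.6]
width: 0.121
gripper_force: 30.0
clock: 8.8
position: [0.6277, 0.1137, 0.1877]
ee_rot: [-2.222, -2.221, 0.001]
force: [-4.6, -0.8, 4.4]
width: 0.118
gripper_force: 30.0
```

Pinched (11 mm, 30 N). I pull part way along the arc, then check.

```bash
python3 -m creep '[[0,-0.23,0.03,0,0],[0,-0.24,0.05,0,0],[0,-0.23,0.06,0,0],[0,-0.23,0.075,0,0],[0,0,0,0,0]]' 40
python3 - <<'E'
from h import *
go(.5896,.116,.2054-.019,90)
d=cam("side"); P=cloud(d); z=P[...,2]
b=(P[...,1]>0)&(P[...,1]<.25)&(P[...,0]>.5)&(P[...,0]<.62)
q=P[b&(z>.19)&(z<.235)]; print(len(q),np.round(np.percentile(q,[3,50,97],axis=0),3).tolist())
E
```

```text
clock: 9.43
position: [0.5894, 0.1138, 0.1791]
ee_rot: [-2.221, -2.221, 0.002]
force: [-3.4, 0.6, 6.5]
width: 0.116
gripper_force: 40.0
t 9.43 pos [0.5894 0.1138 0.1791] yaw 90.0 tilt [-0.001 -0.    -1.   ] F [-3.4  0.6  6.5] w 0.116 g 40.0
delta units [ 0.05  0.   -0.18] turn units -0.0
57 [[0.585, 0.062, 0.194], [0.592, 0.075, 0.207], [0.598, 0.09, 0.212]]
```

```bash
python3 -m creep '[[0,-0.27,0.11,0,0],[0,-0.27,0.13,0,0],[0,-0.26,0.14,0,0],[0,-0.24,0.24,0,0],[0,-0.23,0.27,0,0],[0,-0.23,0.25,0,0],[0,0,0,0,0]]' 40
python3 -c "
from h import *
go(.5297,.116,.1699-.026,90)"
```

```text
clock: 10.35
position: [0.5209, 0.1138, 0.1317]
ee_rot: [-2.213, -2.218, 0.022]
force: [-28.9, -0.5, 22.4]
width: 0.115
gripper_force: 40.0
t 10.35 pos [0.5209 0.1138 0.1317] yaw 90.2 tilt [-0.016 -0.004 -1.   ] F [-28.9  -0.5  22.4] w 0.115 g 40.0
delta units [ 0.05  0.22 -0.31] turn units 0.04
```

```bash
python3 -m creep '[[0,0,-0.15,0,0],[0,0,-0.12,0,0],[0,0,0,0,0]]' 40
python3 - <<'E'
from h import *
go(.5297,.116,.1699-.026,90)
d=cam("side"); P=cloud(d); z=P[...,2]
b=(P[...,1]>0)&(P[...,1]<.25)&(P[...,0]>.46)&(P[...,0]<.56)
q=P[b&(z>.15)&(z<.2)&(P[...,1]<.1)]; print(len(q),np.round(np.percentile(q,[3,50,97],axis=0),3).tolist())
E
```

```text
clock: 10.72
position: [0.5322, 0.1138, 0.1432]
ee_rot: [2.223, 2.22, 0.003]
force: [11.3, 2.9, -14.4]
width: 0.118
gripper_force: 40.0
t 10.72 pos [0.5322 0.1138 0.1432] yaw 89.9 tilt [ 0.002  0.001 -1.   ] F [ 11.3   2.9 -14.4] w 0.118 g 40.0
delta units [ 0.06 -0.06 -0.02] turn units -0.02
75 [[0.528, 0.061, 0.151], [0.538, 0.069, 0.171], [0.557, 0.09, 0.178]]
```

```bash
python3 -m creep '[[0,-0.21,0.22,0,0],[0,-0.2,0.25,0,0],[0,-0.18,0.24,0,0],[0,-0.17,0.24,0,0],[0,-0.15,0.25,0,0],[0,-0.13,0.26,0,0],[0,0,0,0,0]]' 40
python3 -c "
from h import *
go(.4883,.116,.1141-.026,90)"
```

```text
clock: 11.65
position: [0.4885, 0.114, 0.0846]
ee_rot: [-2.221, -2.221, 0.0]
force: [4.6, 2.4, -6.7]
width: 0.118
gripper_force: 40.0
t 11.65 pos [0.4885 0.114  0.0846] yaw 90.0 tilt [-0.001  0.    -1.   ] F [ 4.6  2.4 -6.7] w 0.118 g 40.0
delta units [ 0.05 -0.01 -0.09] turn units -0.0
```

```bash
python3 -m creep '[[0,-0.12,0.27,0,0],[0,-0.1,0.28,0,0],[0,-0.08,0.28,0,0],[0,-0.06,0.28,0,0],[0,-0.04,0.28,0,0],[0,-0.01,0.26,0,0],[0,0,0,0,0]]' 40
python3 - <<'E'
from h import *
go(.472,.116,.0464-.026,90)
d=cam("side"); P=cloud(d); z=P[...,2]
b=(P[...,1]>-.02)&(P[...,1]<.25)&(P[...,0]>.42)&(P[...,0]<.68)&(z<.1)
H,S,V=cv2.split(cv2.cvtColor(d["pixels"],cv2.COLOR_BGR2HSV))
q=P[b&(z>.02)&(P[...,0]<.62)&(P[...,0]>.5)]; print(len(q))
A=np.c_[q[:,:2],np.ones(len(q))]; k=abs(q[:,2]-np.median(q[:,2]))<.02
c=np.linalg.lstsq(A[k],q[k,2],rcond=None)[0]; print("plane z=",c, "angle",np.pi/2-np.arctan(-c[0]))
E
```

```text
clock: 12.52
position: [0.4732, 0.1142, 0.0192]
ee_rot: [2.222, 2.221, 0.002]
force: [6.9, 2.8, -3.4]
width: 0.118
gripper_force: 40.0
t 12.53 pos [0.4732 0.1142 0.0192] yaw 90.0 tilt [ 0.001  0.001 -1.   ] F [ 6.9  2.8 -3.4] w 0.118 g 40.0
delta units [ 0.05 -0.03 -0.03] turn units -0.0
2381
plane z= [-0.06518623  0.00020174  0.08186   ] angle 1.5057021928090883
```

Door is down (θ≈1.5). Release, lift, and go over the scanner.

```bash
python3 -m creep '[[0,0,0,0,0.24],[0,0,0,0,0.24],[0,0,-0.3,0,0.24],[0,0,-0.7,0,0.24],[0,0,-1,0,0.3],[0,0,-1,0,0.5],[0,0,-1,0,1],[-1,0,-1,0,1],[-1,0,-1,0,1],[-1,0,-1,0,1],[-1,0,0,0,1],[-1,0,0,0,1]]'
python3 -m creep '[[-1,0,0,0,1],[-1,0,0,0,1],[-1,0,0,0,1],[-1,0,0,0,1],[-1,0,0,0,1],[-0.6,0.3,0,0,1],[0,0,0,1,1],[0,0,0,1,1],[0,0,0,1,1],[0,0,0,1,1],[0,0,0,1,1],[0,0,0,1,1]]'
python3 - <<'E'
from h import *
print(arm.tcp_to_grasp)
go(.491,-.349,.16,64)
for n in("top","side"):
    d=cam(n); P=cloud(d); z=P[...,2]; H,S,V=cv2.split(cv2.cvtColor(d["pixels"],cv2.COLOR_BGR2HSV))
    b=(P[...,1]>.0)&(P[...,1]<.24)&(P[...,0]>.51)&(P[...,0]<.635)&(z<.08)&(z>.03)
    q=P[b]; blue=b&(S>110)
    w=(b&(S<80)&(V>60)).astype(np.uint8); w=cv2.morphologyEx(w,cv2.MORPH_CLOSE,np.ones((5,5)))
    nn,l,st,ce=cv2.connectedComponentsWithStats(w); i=1+np.argmax(st[1:,4]); Q=P[(l==i)&b]
    r=cv2.minAreaRect(Q[:,:2].astype(np.float32)); print(n,len(q),blue.sum(),"tag",np.round(r[0],4),np.round(r[1],3),r[2],np.median(Q,0))
    k=P[b]; c=np.linalg.lstsq(np.c_[k[:,:2],np.ones(len(k))],k[:,2],rcond=None)[0]; print(c,st[i])
    if n=="top": cv2.imwrite("pics/door.png",cv2.resize(d["pixels"][90:290,170:430],None,fx=3,fy=3))
E
```

```text
clock: 14.08
position: [0.472, -0.0873, 0.3009]
ee_rot: [2.221, 2.22, 0.0]
force: [0.5, 0.4, -0.9]
width: 0.98
gripper_force: 0.0
clock: 15.58
position: [0.4839, -0.3095, 0.3002]
ee_rot: [-2.636, -1.707, 0.0]
force: [-0.0, -0.3, -0.0]
width: 1.003
gripper_force: 0.0
-0.0188
t 15.57 pos [ 0.4839 -0.3095  0.3002] yaw 65.9 tilt [-0.001  0.001 -1.   ] F [-0.  -0.3 -0. ] w 1.003 g 0.0
delta units [-0.83  0.57  3.51] turn units 0.47
top 4750 3820 tag [0.5756 0.118 ] [0.099 0.052] 89.5400161743164 [0.57565128 0.11899764 0.04747546]
[-6.77113479e-02 -9.79885047e-05  8.54628246e-02] [249 208  41  21 837]
side 2715 2083 tag [0.5741 0.1161] [0.052 0.101] 1.3684768676757812 [0.57462855 0.11597373 0.04565606]
[-0.06909237 -0.00098629  0.08423839] [340 236  36  29 531]
```

View pics/door.png

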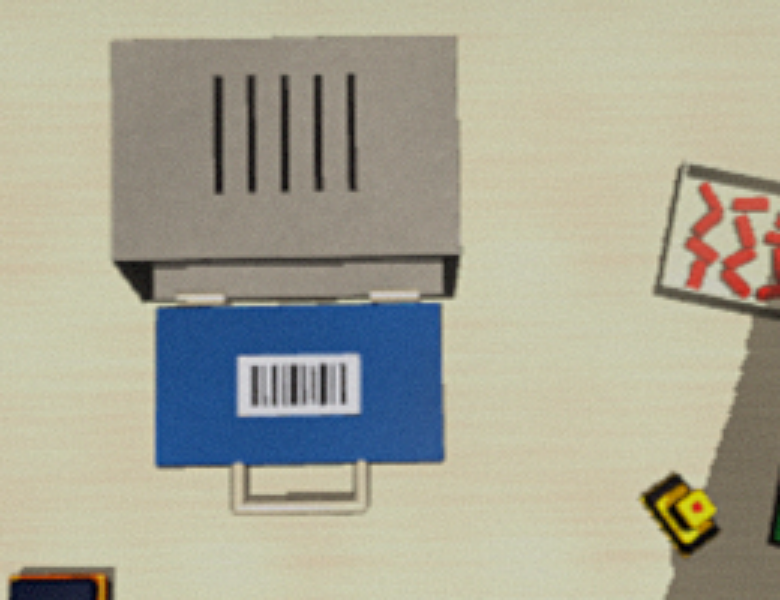

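The door lies fully open with the tag at crop (298,385), i.e. world (0.575, 0.117, 0.046). Now I grasp the scanner.

```bash
python3 -m creep '[[-0.83,0.57,0,0.47,1],[0,0,1,0,1],[0,0,1,0,1],[0,0,1,0,1],[0,0,1,0,1],[0,0,1,0,1],[0,0,0.6,0,1],[0,0,0,0,1],[0,0,0,0,0.3],[0,0,0,0,0.1],[0,0,0,0,0],[0,0,0,0,0]]' 25
python3 -m creep '[[0,0,0,0,0],[0,0,0,0,0],[0,0,0,0,0]]'
python3 -c "
from h import *
go(.491,-.349,.16,64)"
```

```text
clock: 17.18
position: [0.492, -0.35, 0.0763]
ee_rot: [2.662, 1.666, 0.0]
force: [-0.0, -0.3, 0.7]
width: 0.615
gripper_force: 0.0
clock: 17.55
position: [0.4917, -0.3498, 0.0757]
ee_rot: [-2.663, -1.667, 0.0]
force: [-0.2, -0.3, -0.8]
width: 0.37
gripper_force: 24.9
t 17.55 pos [ 0.4917 -0.3498  0.0757] yaw 64.1 tilt [-0.  0. -1.] F [-0.2 -0.3 -0.8] w 0.37 g 24.9
delta units [ 0.01 -0.02 -2.11] turn units 0.02
```

```bash
python3 -m creep '[[0,0,-0.4,0,0],[0,0,-0.7,0,0],[0,0,-0.9,0,0],[0,0,-0.9,0,0],[0,0,-0.6,-1,0],[0,0,0,-1,0],[0,0,0,-1,0],[0,0,0,-1,0],[0,0,0,-1,0],[0,0,0,-1,0],[0,0,0,-0.5,0],[0,0,0,0,0]]' 30
python3 -c "
from h import *
go(.575,.117,.216,90)"
```

```text
clock: 19.05
position: [0.4918, -0.3498, 0.2163]
ee_rot: [2.22, 2.222, 0.0]
force: [-0.0, -0.4, -1.6]
width: 0.368
gripper_force: 29.9
t 19.05 pos [ 0.4918 -0.3498  0.2163] yaw 90.1 tilt [ 0. -0. -1.] F [-0.  -0.4 -1.6] w 0.368 g 29.9
delta units [1.167e+01 2.090e+00 1.000e-02] turn units 0.01
```

```bash
python3 -m creep '[[0.5,0.09,0,0,0],[0.9,0.16,0,0,0],[1,0.18,0,0,0],[1,0.18,0,0,0],[1,0.18,0,0,0],[1,0.18,0,0,0],[1,0.18,0,0,0],[1,0.18,0,0,0],[1,0.18,0,0,0],[1,0.18,0,0,0],[1,0.18,0,0,0],[0.8,0.14,0,0,0]]'
python3 -m creep '[[0.47,0.08,0,0,0],[0,0,0,0,0]]'
python3 - <<'E'
from h import *
go(.575,.117,.178,90)
for n in("side","top"):
    d=cam(n); P=cloud(d); z=P[...,2]; H,S,V=cv2.split(cv2.cvtColor(d["pixels"],cv2.COLOR_BGR2HSV))
    b=(P[...,1]>.04)&(P[...,1]<.2)&(P[...,0]>.5)&(P[...,0]<.64)&(z>.08)
    q=P[b&(z<.22)]; print(n,len(q)); 
    if len(q)>10: print(np.round(np.percentile(q,[2,50,98],axis=0),3).tolist())
    q=P[b&(H>20)&(H<35)&(S>120)&(V>80)]; print("yellow",len(q)); 
    if len(q)>5: print(np.round(np.percentile(q,[2,50,98],axis=0),3).tolist())
E
```

```text
clock: 20.55
position: [0.5708, 0.1017, 0.2161]
ee_rot: [-2.218, -2.225, -0.001]
force: [0.5, -0.0, -1.6]
width: 0.37
gripper_force: 29.9
clock: 20.8
position: [0.5742, 0.119, 0.2159]
ee_rot: [-2.217, -2.226, -0.0]
force: [0.2, -0.1, -1.7]
width: 0.372
gripper_force: 29.9
t 20.8 pos [0.5742 0.119  0.2159] yaw 90.2 tilt [-0.     0.001 -1.   ] F [ 0.2 -0.1 -1.7] w 0.372 g 29.9
delta units [-0.05  0.02  0.95] turn units 0.06
side 303
[[0.551, 0.075, 0.156], [0.584, 0.092, 0.179], [0.601, 0.152, 0.208]]
yellow 99
[[0.557, 0.075, 0.156], [0.581, 0.095, 0.19], [0.601, 0.109, 0.204]]
top 0
yellow 0
```

```bash
python3 -m creep '[[-0.05,0.02,0.3,0,0],[0,0,0.35,0,0],[0,0,0.3,0,0],[0,0,0,0,0],[0,0,0,0,0],[0,0,0,0,0],[0,0,0,0,0],[0,0,0,0,0],[0,0,0,0,0],[0,0,0,0,0],[0,0,0,0,0],[0,0,0,0,0]]'
python3 - <<'E'
from h import *
go(.575,.117,.178,90)
d=cam("side"); P=cloud(d); z=P[...,2]
b=(P[...,1]>.04)&(P[...,1]<.2)&(P[...,0]>.52)&(P[...,0]<.63)
q=P[b&(z<.15)&(z>.08)]; print(len(q),np.round(np.percentile(q,[1,50,99],axis=0),3).tolist())
q=P[b&(z<.148)&(z>.136)]; print("nose top",np.round(np.percentile(q,[1,50,99],axis=0),3).tolist(),cv2.minAreaRect(q[:,:2].astype(np.float32)))
E
python3 -m creep '[[0,0,0,0,0],[0,0,0,0,0],[0,0,0,0,0],[0,0,0,0,0],[0,0,0,0,0],[0,0,0,0,0],[0,0,0,0,0],[0,0,0,0,0],[0,0,0,0,0],[0,0,0,0,0],[0,0,0,0,0],[0,0,0,0,0]]'
```

```text
clock: 22.4
position: [0.5755, 0.1151, 0.1778]
ee_rot: [2.22, 2.223, -0.0]
force: [-0.3, -0.3, -2.2]
width: 0.371
gripper_force: 29.9
t 22.4 pos [0.5755 0.1151 0.1778] yaw 90.1 tilt [-0. -0. -1.] F [-0.3 -0.3 -2.2] w 0.371 g 29.9
delta units [ 0.05 -0.01 -0.01] turn units 0.02
201 [[0.551, 0.071, 0.114], [0.592, 0.083, 0.137], [0.603, 0.153, 0.149]]
nose top [[0.551, 0.073, 0.136], [0.587, 0.083, 0.14], [0.601, 0.148, 0.148]] ((0.5775185823440552, 0.11331512033939362), (0.08169005066156387, 0.049990784376859665), 86.37828826904297)
clock: 23.95
position: [0.5755, 0.1151, 0.1778]
ee_rot: [-2.22, -2.223, 0.0]
force: [-0.8, 0.4, -2.1]
width: 0.368
gripper_force: 29.9
```

The scan hold is done: nose centre about (0.577, 0.113), window 6 cm over the tag. Now back to the mat.

```bash
python3 -m creep '[[0,0,-0.4,0,0],[0,0,-0.6,0,0],[-0.6,-0.1,0,0,0],[-1,-0.19,0,0,0],[-1,-0.19,0,0,0],[-1,-0.19,0,0,0],[-1,-0.19,0,0,0],[-1,-0.19,0,0,0],[-1,-0.19,0,0,0],[-1,-0.19,0,0,0],[-1,-0.19,0,0,0],[-1,-0.19,0,0,0]]'
python3 -m creep '[[-1,-0.19,0,0,0],[-0.7,-0.12,0,0,0],[-0.3,-0.02,0,0,0],[0,0,0,0,0],[0,0,0.8,0,0],[0,0,0.9,0,0],[0,0,0.9,0,0],[0,0,0.4,0,0],[0,0,0,0,0]]'
python3 -c "
from h import *
go(.490,-.349,.0757,90)"
```

```text
clock: 25.45
position: [0.5038, -0.2703, 0.2192]
ee_rot: [2.219, 2.222, 0.001]
force: [1.3, -0.9, -1.5]
width: 0.369
gripper_force: 29.9
clock: 26.58
position: [0.4908, -0.3477, 0.0976]
ee_rot: [-2.217, -2.224, -0.0]
force: [-0.3, 0.1, -2.0]
width: 0.366
gripper_force: 29.9
t 26.57 pos [ 0.4908 -0.3477  0.0976] yaw 90.2 tilt [-0.001  0.001 -1.   ] F [-0.3  0.1 -2. ] w 0.366 g 29.9
delta units [-0.03 -0.02  0.55] turn units 0.04
```

```bash
python3 -m creep '[[0,0,0.25,0,0],[0,0,0.18,0,0],[0,0,0.08,0,0],[0,0,0,0,0]]'
python3 -m creep '[[0,0,0.05,0,0],[0,0,0,0,0]]'
python3 -c "
from h import *
go(.490,-.349,.0757,90)"
```

```text
clock: 27.08
position: [0.4905, -0.349, 0.0773]
ee_rot: [-2.22, -2.223, 0.0]
force: [0.1, 0.2, -1.7]
width: 0.369
gripper_force: 29.9
clock: 27.32
position: [0.4908, -0.3492, 0.0757]
ee_rot: [2.22, 2.222, 0.0]
force: [-0.1, -0.4, -0.6]
width: 0.365
gripper_force: 29.9
t 27.32 pos [ 0.4908 -0.3492  0.0757] yaw 90.1 tilt [ 0. -0. -1.] F [-0.1 -0.4 -0.6] w 0.365 g 29.9
delta units [ 0.01 -0.02 -0.  ] turn units 0.02
```

```bash
python3 -m creep '[[0,0,0.02,0,0],[0,0,0,0,0.45],[0,0,0,0,0.6],[0,0,0,0,0.8],[0,0,0,0,0.9],[0,0,-0.5,0,0.9],[0,0,-1,0,0.9],[0,0,-1,0,0.9],[0,0,-1,0,0.9],[0,0,-1,0,0.9],[0,0,0,0,0.9]]'
python3 - <<'E'
from h import *
go(.4735,.114,.20,90)
d=cam("side"); P=cloud(d); z=P[...,2]; q0=np.hypot(P[...,0]-.49,P[...,1]+.349)<.062
for a,b in((.12,.138),(.03,.045)):
    q=P[q0&(z>a)&(z<b)]; print(len(q), len(q)>5 and (cv2.minAreaRect(q[:,:2].astype(np.float32)),np.median(q[:,2])))
E
```

```text
clock: 28.7
position: [0.4924, -0.3496, 0.2581]
ee_rot: [2.216, 2.219, 0.002]
force: [-0.3, -1.0, -0.1]
width: 0.902
gripper_force: 0.0
t 28.7 pos [ 0.4924 -0.3496  0.2581] yaw 90.1 tilt [ 0.005 -0.003 -1.   ] F [-0.3 -1.  -0.1] w 0.902 g 0.0
delta units [11.59 -0.46  1.41] turn units 0.02
36 (((0.49210524559020996, -0.3362203538417816), (0.008355991914868355, 0.03013763017952442), 84.81783294677734), np.float64(0.12786575277929446))
150 (((0.5022760033607483, -0.3439747095108032), (0.0454908050596714, 0.09214778989553452), 23.08018684387207), np.float64(0.03816631785125946))
```

```bash
python3 -m creep '[[1,-0.04,0,0,0.6],[1,-0.04,0,0,0.4],[1,-0.04,0,0,0.24],[1,-0.04,0,0,0.24],[1,-0.04,0,0,0.24],[1,-0.04,0,0,0.24],[1,-0.04,0,0,0.24],[1,-0.04,0,0,0.24],[1,-0.04,0,0,0.24],[1,-0.04,0,0,0.24],[1,-0.04,0,0,0.24],[0.59,-0.03,0,0,0.24]]'
python3 -m creep '[[0,0,0.5,0,0.24],[0,0,1,0,0.24],[0,0,1,0,0.24],[0,0,0.9,0,0.24],[0,0,0.5,0,0.24],[0,0,0,0,0.24]]'
python3 - <<'E'
from h import *
go(.4732,.114,.0192,90)
d=cam("side"); P=cloud(d); z=P[...,2]; q0=np.hypot(P[...,0]-.49,P[...,1]+.349)<.062
for a,b in((.12,.138),(.03,.045)):
    q=P[q0&(z>a)&(z<b)]; print(len(q), len(q)>5 and (cv2.minAreaRect(q[:,:2].astype(np.float32)),np.median(q[:,2])))
E
```

```text
clock: 30.25
position: [0.47, 0.1164, 0.2534]
ee_rot: [-2.216, -2.225, 0.002]
force: [0.2, 0.1, -0.4]
width: 0.242
gripper_force: 0.0
clock: 31.0
position: [0.469, 0.1139, 0.0965]
ee_rot: [-2.217, -2.222, 0.006]
force: [0.2, 0.3, 0.9]
width: 0.241
gripper_force: 0.0
t 31.0 pos [0.469  0.1139 0.0965] yaw 90.1 tilt [-0.005 -0.001 -1.   ] F [0.2 0.3 0.9] w 0.241 g 0.0
delta units [0.   0.11 1.93] turn units 0.03
140 (((0.4916542172431946, -0.3488481342792511), (0.03328036889433861, 0.03337251767516136), 3.0087945461273193), np.float64(0.12816223973919383))
183 (((0.49276286363601685, -0.34876054525375366), (0.08394558727741241, 0.05013728514313698), 89.66219329833984), np.float64(0.03792936342447861))
```

The scanner stands in the middle of the mat. Down onto the bar and pinch.

```bash
python3 -m creep '[[0,0.11,0.5,0,0.24],[0,0,0,0,0.24],[0,0,0.5,0,0.24],[0,0,0.5,0,0.24],[0,0,0.43,0,0.24],[0,0,0,0,0.24],[0,0,0,0,0],[0,0,0,0,0],[0,0,0,0,0],[0,0,0,0,0]]' 40
python3 -c "
from h import *
go(.4732,.114,.0192,90)"
```

```text
clock: 32.3
position: [0.4732, 0.1147, 0.0218]
ee_rot: [-2.218, -2.223, 0.004]
force: [-7.7, 1.1, 5.0]
width: 0.116
gripper_force: 40.0
t 32.3 pos [0.4732 0.1147 0.0218] yaw 90.1 tilt [-0.003 -0.001 -1.   ] F [-7.7  1.1  5. ] w 0.116 g 40.0
delta units [-0.02 -0.    0.07] turn units 0.03
```

```bash
python3 -m creep '[[0,0.01,-0.27,0,0],[0,0.04,-0.28,0,0],[0,0.06,-0.28,0,0],[0,0.08,-0.28,0,0],[0,0.1,-0.29,0,0],[0,0.12,-0.28,0,0],[0,0,0,0,0]]'
python3 -c "
from h import *
go(.4883,.114,.1141-.026,90)"
```

```text
clock: 33.17
position: [0.4886, 0.1146, 0.0895]
ee_rot: [-2.217, -2.222, 0.007]
force: [-15.2, 1.0, 8.5]
width: 0.101
gripper_force: 39.8
t 33.17 pos [0.4886 0.1146 0.0895] yaw 90.1 tilt [-0.005 -0.001 -1.   ] F [-15.2   1.    8.5] w 0.101 g 39.8
delta units [-0.02 -0.01  0.04] turn units 0.03
```

The width dropped to 0.101, so the bar is slipping towards the tips. I'll regrasp 8 mm lower.

```bash
python3 -m creep '[[0,0,0,0,0.24],[0,0,0,0,0.24],[0,0,0.2,0,0.24],[0,0,0,0,0.24]]'
python3 -c "
from h import *
go(.4883,.114,.1141-.034,90)
for n in ('side','top'):
  d=cam(n); P=cloud(d); z=P[...,2]
  b=(P[...,1]>.055)&(P[...,1]<.18)&(P[...,0]>.46)&(P[...,0]<.51)&(z>.06)&(z<.15); q=P[b]; print(len(q),len(q) and np.round(np.percentile(q,[3,50,97],axis=0),3).tolist())"
python3 -m creep '[[0,0,0,0,0],[0,0,0,0,0],[0,0,0,0,0],[0,0,0,0,0]]'
```

```text
clock: 33.67
position: [0.492, 0.1143, 0.0802]
ee_rot: [-2.22, -2.223, 0.0]
force: [-1.4, -0.3, -0.8]
width: 0.237
gripper_force: 0.0
t 33.67 pos [0.492  0.1143 0.0802] yaw 90.1 tilt [-0. -0. -1.] F [-1.4 -0.3 -0.8] w 0.237 g 0.0
delta units [-0.01 -0.09  0.  ] turn units 0.02
64 [[0.48, 0.062, 0.105], [0.493, 0.071, 0.113], [0.509, 0.113, 0.122]]
0 0
clock: 34.28
position: [0.4881, 0.1145, 0.0799]
ee_rot: [-2.216, -2.222, 0.009]
force: [-11.8, 0.5, 4.6]
width: 0.113
gripper_force: 40.0
```

```bash
python3 -m creep '[[0,0.11,-0.26,0,0],[0,0.14,-0.26,0,0],[0,0.16,-0.24,0,0],[0,0.17,-0.23,0,0],[0,0.18,-0.21,0,0],[0,0.18,-0.2,0,0],[0,0,0,0,0]]'
python3 -c "
from h import *
go(.5297,.114,.1699-.034,90)"
```

```text
clock: 35.15
position: [0.5265, 0.1146, 0.1367]
ee_rot: [-2.217, -2.222, 0.008]
force: [-13.6, -2.2, 14.0]
width: 0.119
gripper_force: 40.0
t 35.15 pos [0.5265 0.1146 0.1367] yaw 90.1 tilt [-0.005 -0.002 -1.   ] F [-13.6  -2.2  14. ] w 0.119 g 40.0
delta units [-0.02  0.08  0.02] turn units 0.03
```

```bash
python3 -m creep '[[0,0.22,-0.21,0,0],[0,0.24,-0.18,0,0],[0,0.25,-0.17,0,0],[0,0.26,-0.15,0,0],[0,0.26,-0.13,0,0],[0,0.27,-0.1,0,0],[0,0,0,0,0]]'
python3 -c "
from h import *
go(.5896,.114,.2054-.026,90)"
```

```text
clock: 36.02
position: [0.5892, 0.1147, 0.1753]
ee_rot: [-2.22, -2.223, 0.002]
force: [-5.6, -1.6, 11.0]
width: 0.116
gripper_force: 40.0
t 36.02 pos [0.5892 0.1147 0.1753] yaw 90.1 tilt [-0.001 -0.001 -1.   ] F [-5.6 -1.6 11. ] w 0.116 g 40.0
delta units [-0.02  0.01 -0.1 ] turn units 0.02
```

```bash
python3 -m creep '[[0,0.26,-0.13,0,0],[0,0.26,-0.1,0,0],[0,0.26,-0.06,0,0],[0,0.26,-0.04,0,0],[0,0.2,-0.01,0,0],[0,0,0,0,0]]'
python3 -c "
from h import *
go(.641,.114,.189,90)"
```

```text
clock: 36.78
position: [0.6402, 0.1147, 0.1873]
ee_rot: [2.22, 2.222, 0.001]
force: [2.1, 1.5, -18.0]
width: 0.116
gripper_force: 40.0
t 36.77 pos [0.6402 0.1147 0.1873] yaw 90.1 tilt [ 0.001  0.    -1.   ] F [  2.1   1.5 -18. ] w 0.116 g 40.0
delta units [-0.02  0.02 -0.04] turn units 0.02
```

```bash
python3 -m creep '[[0,0.05,0.1,0,0],[0,0.05,0,0,0],[0,0,0,0,0]]'
python3 -m creep '[[0,0.05,0,0,0],[0,0,0,0,0]]'
```

```text
clock: 37.15
position: [0.6424, 0.1147, 0.187]
ee_rot: [2.219, 2.222, -0.0]
force: [-13.3, -3.4, 12.6]
width: 0.116
gripper_force: 40.0
clock: 37.4
position: [0.6424, 0.1147, 0.1869]
ee_rot: [-2.219, -2.224, 0.005]
force: [-22.1, -4.8, 17.4]
width: 0.117
gripper_force: 40.0
```

The door is against its stop (x stalled, force rising). Release, lift clear, and check.

```bash
python3 -m creep '[[0,0,0,0,0.3],[0,0,0,0,0.4],[0,0,0,0,0.4],[0,0,-0.5,0,0.4],[0,0,-1,0,0.4],[0,0,-1,0,0.4],[-1,-1,-0.5,0,0.4],[-1,-1,0,0,0.4],[-1,-1,0,0,0.4],[-1,-1,0,0,0.4],[0,-1,0,0,0.4],[0,0,0,0,0.4]]'
python3 - <<'E'
from h import *
go(.641,.114,.189,90)
for n in("top","side"):
    d=cam(n); P=cloud(d); z=P[...,2]; cv2.imwrite(f"pics/end_{n}.png",d["pixels"])
    q=P[(P[...,1]>.03)&(P[...,1]<.2)&(P[...,0]>.58)&(P[...,0]<.68)&(z>.2)&(z<.235)]
    print(n,"bar",len(q),len(q) and np.round(np.percentile(q,[3,50,97],axis=0),4).tolist())
    q0=np.hypot(P[...,0]-.49,P[...,1]+.349)<.062
    for a,b in((.12,.138),(.03,.045)):
        q=P[q0&(z>a)&(z<b)]; print(len(q), len(q)>5 and (cv2.minAreaRect(q[:,:2].astype(np.float32)),np.median(q[:,2])))
E
```

```text
clock: 38.9
position: [0.444, -0.0462, 0.3048]
ee_rot: [2.22, 2.219, -0.001]
force: [0.9, -0.3, 0.8]
width: 0.401
gripper_force: 0.0
t 38.9 pos [ 0.444  -0.0462  0.3048] yaw 90.0 tilt [ 0.002 -0.002 -1.   ] F [ 0.9 -0.3  0.8] w 0.401 g 0.0
delta units [4.01 4.92 2.89] turn units -0.0
top bar 303 [[0.6372, 0.0634, 0.2101], [0.6419, 0.1166, 0.2206], [0.6485, 0.1672, 0.2254]]
220 (((0.49177271127700806, -0.3493608236312866), (0.03485496714711189, 0.03355461359024048), 89.74082946777344), np.float64(0.13059000638749196))
202 (((0.49161919951438904, -0.3485991060733795), (0.05001876875758171, 0.08368592709302902), 0.7199521660804749), np.float64(0.03980979696364062))
side bar 181 [[0.6377, 0.064, 0.2113], [0.6441, 0.1152, 0.2186], [0.6491, 0.1674, 0.2229]]
141 (((0.4918935000896454, -0.3486062288284302), (0.03405560180544853, 0.033914484083652496), 1.8061139583587646), np.float64(0.12799212322741704))
190 (((0.49174362421035767, -0.3492059111595154), (0.08395056426525116, 0.05027728155255318), 89.97889709472656), np.float64(0.03754431661730928))
```

View pics/end_side.png

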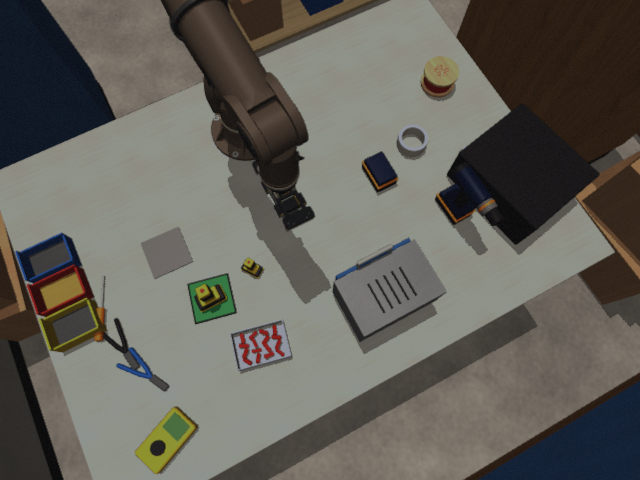

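The side view shows the door shut with its bar at (378,255), the scanner upright on the green mat at (210,297), and the arm clear at (290,210). The bar now lies at x≈0.643, against about 0.642 at the stop, and the bystanders have not moved. Handing in.

```bash
python3 -c "
from cell import sign_off
print(sign_off())"
```

```text
the job is handed in; nothing more can be done
None
```

Job handed in at about 39 s: the door was opened fully, the scanner held over the tag for over 2 s and set back upright mid-mat, and the door shut; sign-off returned no verdict, so these are my own camera and force readings.

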